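# Ready the die and show the loose clamp bolt

### The arm

A 6-joint arm with a two-finger parallel gripper is mounted at the origin on the work surface. World frame = base frame: x ahead of the robot, y to its left, z up, the work surface at z = 0. Lengths are in mm, angles in rad, forces in N, time in s.
With the tool pointing down it reaches from about 375 to 750 mm from the base axis. Payload 9 kg.
Tool frame: the origin (TCP) lies at the very end of the fingers, on their centre line; the grasp point (between the pads) lies 19 mm behind it; x points along the fingers, z is the direction in which the jaws open and shut, and the axes are right-handed (so a half turn about x gives the same grasp; the last joint's range is limited). The gripper opens to 85 mm and grips with 20 to 120 N. Pads are 22 mm wide; open, the fingers measure 114 mm over their backs; the gripper's body (76 mm by 85 mm) begins 54 mm behind the grasp point. The pads swing forward as they close: fully open they stand 13 mm farther back than shut.
Start: joints at [-1.355, 0.104, 0.097, 1.564, 0, 1.353], TCP at [252.206, -544.453, 231.331] pointing down, gripper open.
Joint ranges: [-2.99, 2.99], [-0.84, 1.86], [-1.1, 1.16], [-1.84, 2.11], [-1.51, 1.56], [-3.14, 3.14]. Speed limits (rad/s): [2.22, 2.22, 2.57, 3.14, 3.14, 3.14].

### API

Orientations are given as a rotation vector (axis times angle).
In Python, from plant import ctrl gives the robot as it stands.
- The arm moves only by the tool jog_arm, never from a script. Its arguments are lists of equal length, an entry for each row: "slide": the shift along the world's x, y, z in cm, a list of three; "yaw": the turn about the world's z in rad; "fingers": the finger opening in cm, from 0 to 8.54. A call has exactly 8 rows; each row is the pose to reach, as a shift and turn from the pose commanded when the call began; what a row does not reach only later rows make up. A row lasts 1/8 s, in which the tool goes at most 62.5 mm and 10.7 degrees, less where a joint would pass 70% of its speed; a pose out of reach is approached as far as the arm can. A call with a gripper value outside its range is refused whole. The fingers move at their own pace and stop on an object; "newtons" is the grip in N (left out, the last holds). Time passes only in rows, so rows that repeat a pose let the fingers close, or fill a call up. It gives the time, the measured TCP pose, the force and the opening at its end, in the units of the state.
- ctrl.state(): the state, without advancing time (a new reading comes with each control period).
- ctrl.camera(name): name is "side" or "top" or "wrist"; returns a dict with "color" (480x640x3 uint8, red, green, blue), "range_z" (480x640 float32, mm along the optical axis (not along the pixel's ray), 0 where there is no reading), "fx", "fy", "cx", "cy" (pixels), "rvec" (rotation vector, rad) and "tvec" (3), from world to camera coordinates, as OpenCV has them. Camera axes: x right, y down, z forward; pixel columns grow to the right and rows downward; lengths in mm; the calibration is good to about 2 mm. A picture is of the moment at which its call begins.
- ctrl.finish_job(): hands the job in, once; it reports no verdict.
Trained networks look in the newest picture that a camera, given by its name, has taken for a name from the list of things; names that differ only in an ending like _2 or _b are one class to them, and where a whole thing is asked for, a point or a joint stands for the part that bears it (a point fixed in the world has none). Each returns a list of dicts, best first, with "conf" (0 to 1); they miss things now and then, are a little off and sometimes report something else, mostly with a low value. They report only what shows in the picture. A call takes as long as a camera call. They do not tell look-alikes from the thing itself.
- ctrl.boxes_of(label, camera): "position" ([x, y, z] in mm, in world coordinates, good to about 4 mm: the middle of the surface that is visible of it).
- ctrl.silhouettes(label, camera): "mask" (480x640 bool, what is visible of it).
- ctrl.spot_point(label, camera): "position" ([x, y, z] in mm, in world coordinates, good to about 4 mm: a listed point, or the origin of a listed thing).
The state is a dict: "time_s": time; "qpos": joint angles; "qd": joint speeds; "joint_efforts": joint torques, N m; "tool_pos": TCP position; "eef_rot": TCP orientation; "wrist_force": force on the tool from outside, world axes, zero at the start; "ft_torque": the same for the moment, N m; "opening": finger opening in mm.
Only numpy, scipy, OpenCV 4.12 (cv2) and the standard library are available. Lean on these libraries where they do the work, as an engineer would, in place of code of your own. Each camera call takes 0.05 s, during which the arm holds its last target. There are 200 camera calls.

### The job

Drop the two brass guide pins one by one into the two bores of the steel die plate, either pin in either bore, fully down. Then tap the clamp bolts from above until you find the loose one of the three, which sinks and stays down, lift only that bolt's yellow cap at least 50 degrees open and finish while still holding it open with the gripper, so I can reach the lock screw under it. Leave the other two caps shut and the other things on the bench where they are.

Things in the scene. Friction and masses are not known exactly. Their poses are not given: they have to be found in the camera images.
- die: dark steel die plate fixed to the bench, 60 (x) x 140 (y) x 40 mm high, turned a little either way. Origin: centre of its underside. Two blind bores in the top, 21 mm wide and 25 mm deep, at y = -42 and +42 mm; a pin fully down in one has its foot 15 mm above the bench and its head from 63 to 77 mm above the bench
- die_hole0 (a point): centre of the mouth of one bore (die plate y = -42 mm), 40 mm above the bench
- die_hole1 (a point): centre of the mouth of the other bore (die plate y = +42 mm), 40 mm above the bench
- pin_1: solid brass guide pin, standing upright on the table at the start: shaft 18 mm in diameter with a 1.5 x 2 mm chamfered foot, round head 26 mm in diameter and 14 mm tall on top, 62 mm overall, about 90 g. Origin: centre of its foot; z runs up along the pin
- pin_2: the second guide pin, the same as pin_1
- unit_a: one of three like green clamp units fixed to the bench, turned a little; its letter tells neither its place nor if its bolt is loose. 126 (x) x 80 (y) mm, 50 mm high. Origin on its underside, level with the bench; x runs from the bolt to the cap's hinge, away from the robot, z up. Its steel hex bolt (flat head 26 mm across, 14 mm tall) stands at x = -45 mm, y = 0, top 72 mm above the bench
- bolt_a (a joint): how far this bolt has been pushed down, in m: 0 standing proud as at the start. The loose bolt goes down 6 mm under a tap of a little over 3 N and stays down; a tight one gives less than 1 mm however it is pushed
- cap_a (a joint): opening angle of this unit's yellow cap (70 x 78 x 6 mm plate behind the bolt, top at 57 mm), in rad: 0 shut, grows as the knob end is lifted up and over away from the robot, stop at 1.3. The hinge line runs along the unit's y at x = +55 mm, 51 mm above the bench. The cap weighs 0.12 kg and falls shut when let go at any angle
- cap_a_knob (a point): centre of the cap's black cross knob: a round bar lying along the unit's y, 18 mm in diameter, 24 mm long (free at both ends), on a 10 mm thick stem; with the cap shut it is 87 mm above the bench at unit x = -1 mm, so 56 mm nearer the robot and 36 mm higher than the hinge line
- unit_b: one of three like green clamp units fixed to the bench, turned a little; its letter tells neither its place nor if its bolt is loose. 126 (x) x 80 (y) mm, 50 mm high. Origin on its underside, level with the bench; x runs from the bolt to the cap's hinge, away from the robot, z up. Its steel hex bolt (flat head 26 mm across, 14 mm tall) stands at x = -45 mm, y = 0, top 72 mm above the bench
- bolt_b (a joint): how far this bolt has been pushed down, in m: 0 standing proud as at the start. The loose bolt goes down 6 mm under a tap of a little over 3 N and stays down; a tight one gives less than 1 mm however it is pushed
- cap_b (a joint): opening angle of this unit's yellow cap (70 x 78 x 6 mm plate behind the bolt, top at 57 mm), in rad: 0 shut, grows as the knob end is lifted up and over away from the robot, stop at 1.3. The hinge line runs along the unit's y at x = +55 mm, 51 mm above the bench. The cap weighs 0.12 kg and falls shut when let go at any angle
- cap_b_knob (a point): centre of the cap's black cross knob: a round bar lying along the unit's y, 18 mm in diameter, 24 mm long (free at both ends), on a 10 mm thick stem; with the cap shut it is 87 mm above the bench at unit x = -1 mm, so 56 mm nearer the robot and 36 mm higher than the hinge line
- unit_c: one of three like green clamp units fixed to the bench, turned a little; its letter tells neither its place nor if its bolt is loose. 126 (x) x 80 (y) mm, 50 mm high. Origin on its underside, level with the bench; x runs from the bolt to the cap's hinge, away from the robot, z up. Its steel hex bolt (flat head 26 mm across, 14 mm tall) stands at x = -45 mm, y = 0, top 72 mm above the bench
- bolt_c (a joint): how far this bolt has been pushed down, in m: 0 standing proud as at the start. The loose bolt goes down 6 mm under a tap of a little over 3 N and stays down; a tight one gives less than 1 mm however it is pushed
- cap_c (a joint): opening angle of this unit's yellow cap (70 x 78 x 6 mm plate behind the bolt, top at 57 mm), in rad: 0 shut, grows as the knob end is lifted up and over away from the robot, stop at 1.3. The hinge line runs along the unit's y at x = +55 mm, 51 mm above the bench. The cap weighs 0.12 kg and falls shut when let go at any angle
- cap_c_knob (a point): centre of the cap's black cross knob: a round bar lying along the unit's y, 18 mm in diameter, 24 mm long (free at both ends), on a 10 mm thick stem; with the cap shut it is 87 mm above the bench at unit x = -1 mm, so 56 mm nearer the robot and 36 mm higher than the hinge line
- oil: bystander, leave alone: green oil bottle, 72 mm wide, 200 mm tall, standing; origin at its foot
- hammer: bystander, leave alone: hammer lying on the bench
- driver: bystander, leave alone: wooden-handled screwdriver lying on the bench
- scale: bystander, leave alone: white knife-handle slab, 30 x 110 x 9 mm, lying on the bench
- guard: bystander, leave alone: brass knife guard, 18 x 112 x 7 mm, lying on the bench
- tin: bystander, leave alone: red tin, 64 mm wide, 60 mm tall, standing
- collar: bystander, leave alone: small steel collar, 32 mm wide, 18 mm tall, lying flat
Mind the look-alikes: they are no part of the job. What is shaped like the pin_2 but pink or red is not meant.

How it is judged:
By the outcome, as a careful person would: the job done as asked, in the order asked, and still so for the second after the job is handed in, while the arm keeps its last pose, push and grip.
It also fails if it takes over 72 s, if anything falls off the work surface, if the arm or the gripper's body presses on something with over 40 N, if the wrist force passes 120 N, or if a joint passes its speed limit or range.

## Working session

There is one attempt and no reset: what is moved stays moved. The work goes in short steps, Python scripts to look and compute and a tool call to move; the robot and the scene stay as the last step left them, time stands still between calls to the robot, and variables do not carry over. Pictures are saved under pics/ and viewed, about 8 in all and at most 12, crops included, and the job is handed in when it is done.

Besides the shell and the picture viewer there is one more tool, called after ">>>" by a JSON object that holds its "fn" and its "kwargs". jog_arm: Moves the arm, as the interface text tells. Its arguments: {"type":"object","properties":{"slide":{"type":"array"},"yaw":{"type":"array"},"fingers":{"type":"array"},"newtons":{"type":"number"}},"required":["slide","yaw","fingers"]}

```bash
mkdir -p pics; cat > h.py <<'E'
import numpy as np, cv2
from plant import ctrl
def cam(n):
    c=ctrl.camera(n); c['R']=cv2.Rodrigues(np.array(c['rvec'],float))[0]; c['t']=np.array(c['tvec'],float).ravel(); return c
def cloud(c):
    v,u=np.mgrid[0:480,0:640]; z=c['range_z'].astype(float)
    p=np.stack([(u-c['cx'])*z/c['fx'],(v-c['cy'])*z/c['fy'],z],-1)
    w=(p-c['t'])@c['R']; w[z<=0]=np.nan; return w
def save(c,f,crop=None,s=1):
    im=c['color'][:,:,::-1]
    if crop: im=im[crop[1]:crop[3],crop[0]:crop[2]]
    cv2.imwrite(f,cv2.resize(im,None,fx=s,fy=s))
E
python3 - <<'E'
from h import *
s=ctrl.state(); print(s)
t=cam('top'); save(t,'pics/top.png'); 
print(t['fx'],t['R'],-t['R'].T@t['t'])
for l in ['die','die_hole0','pin_1','unit_a','cap_a_knob','bolt_a']:
    for f in (ctrl.spot_point,ctrl.boxes_of):
        try: print(l,f.__name__,[(round(d['conf'],2),np.round(d['position']).tolist()) for d in f(l,'top')])
        except Exception as e: print(l,f.__name__,e)
c=cam('side'); save(c,'pics/side.png')
E
```

```text
{'time_s': 0.0, 'qpos': array([-1.35471215e+00,  1.04703574e-01,  9.64564138e-02,  1.56391956e+00,
       -2.07838043e-05,  1.35308114e+00]), 'qd': array([-1.85239108e-04, -1.16389295e-03, -1.35906840e-04, -7.45165590e-04,
        9.33410030e-04,  4.33734101e-05]), 'joint_efforts': array([ 3.51950854e-03, -5.56927407e+01,  5.03651690e+01,  1.68426504e-02,
       -5.06632787e-04,  3.87863821e-06]), 'tool_pos': array([ 252.11092613, -544.07985646,  230.51276163]), 'eef_rot': array([ 0.88491817,  1.38474839, -0.88334962]), 'wrist_force': array([ 0.47137982, -1.1104285 ,  0.35988874]), 'ft_torque': array([-0.01459464, -0.02587942,  0.02675274]), 'opening': 85.68876434947565}
579.6041533814563 [[-0.01467325 -0.99987154  0.00645043]
 [-0.99853887  0.01431754 -0.05210687]
 [ 0.05200782 -0.00720558 -0.99862068]] [ 450.13234129   10.04805842 1578.20038607]
die call [(0.88, [426.0, 79.0, 3.0]), (0.34, [609.0, 235.0, 3.0])]
die call [(0.91, [428.0, 80.0, 42.0]), (0.29, [642.0, -424.0, 129.0])]
die_hole0 call [(0.89, [436.0, 119.0, 40.0]), (0.82, [416.0, 38.0, 38.0])]
die_hole0 call [(0.59, [423.0, 84.0, 43.0]), (0.59, [331.0, 420.0, 23.0])]
pin_1 call [(0.55, [411.0, -171.0, 1.0]), (0.54, [362.0, -264.0, -1.0]), (0.43, [473.0, -204.0, -2.0])]
pin_1 call [(0.49, [361.0, -263.0, 62.0]), (0.49, [358.0, -132.0, 60.0])]
unit_a call [(0.74, [634.0, -10.0, -3.0]), (0.7, [618.0, -189.0, 1.0]), (0.68, [648.0, -438.0, -2.0]), (0.58, [606.0, 234.0, 3.0]), (0.47, [410.0, -173.0, -0.0])]
unit_a call [(0.84, [624.0, -7.0, 54.0]), (0.78, [608.0, -188.0, 56.0]), (0.73, [598.0, 226.0, 60.0])]
cap_a_knob call [(0.97, [604.0, 236.0, 89.0])]
cap_a_knob call [(0.55, [625.0, 240.0, 59.0])]
bolt_a call it knows: cap_a_knob, cap_b_knob, cap_c_knob, collar, die, die_hole, driver, guard, hammer, oil, pin, scale, tin, unit
bolt_a call [(0.54, [575.0, -203.0, 74.0]), (0.37, [560.0, 225.0, 73.0]), (0.27, [429.0, 78.0, 44.0])]
```

View pics/top.png

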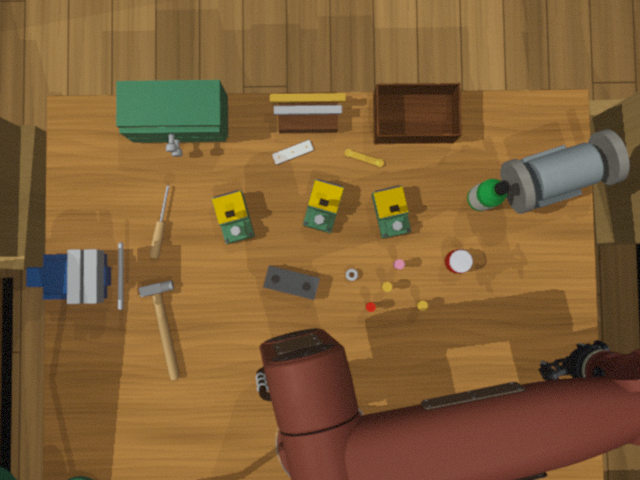

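View pics/side.png

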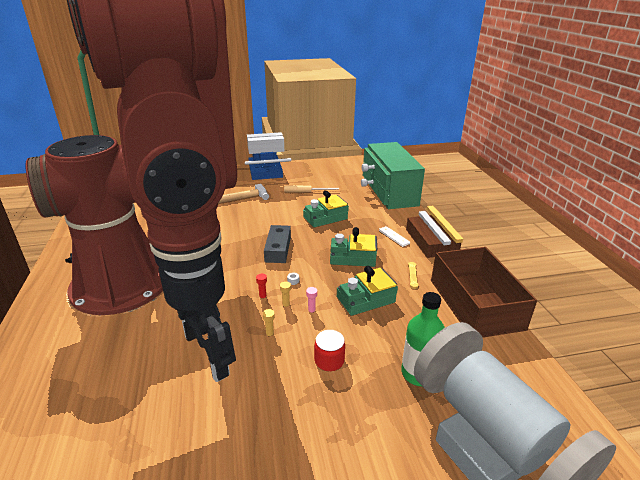

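The top view shows the die at (292,282) with its bores at (277,280) and (306,287), and the units at (232,216), (324,205) and (391,211). The brass pins are at (387,287) and (422,305), and the look-alikes are pink at (400,264) and red at (370,307). The side view agrees. Next I'll measure from the depth cloud.

```bash
cat >> h.py <<'E'
def pix2plane(c,u,v,z):
    d=c['R'].T@np.array([(u-c['cx'])/c['fx'],(v-c['cy'])/c['fy'],1]); o=-c['R'].T@c['t']
    return o+d*(z-o[2])/d[2]
def comps(m,amin):
    n,l,st,ce=cv2.connectedComponentsWithStats(m.astype(np.uint8)); return [(l==i,ce[i],st[i,4]) for i in range(1,n) if st[i,4]>=amin]
def axes():
    s=ctrl.state(); R=cv2.Rodrigues(np.array(s['eef_rot'],float))[0]; return s,R
E
python3 - <<'E'
from h import *
s,R=axes(); print(np.round(R,3))
t=cam('top'); w=cloud(t); hsv=cv2.cvtColor(t['color'],cv2.COLOR_RGB2HSV)
H,S,V=[hsv[...,i].astype(int) for i in range(3)]
roi=np.zeros((480,640),bool); roi[170:325,200:440]=1
for n,(u,v) in dict(p1=(387,287),p2=(422,305),pink=(400,264),red=(370,307),collar=(351,274)).items():
    m=np.zeros_like(roi); m[v-9:v+10,u-9:u+10]=1
    z0=40 if n!='collar' else 10
    mm=m&(w[...,2]>z0); vv,uu=np.nonzero(mm); print(n,mm.sum(),uu.mean(),vv.mean(),np.round(pix2plane(t,uu.mean(),vv.mean(),62 if n!='collar' else 18),1), np.nanmax(w[m][:,2]))
yel=roi&(H>22)&(H<36)&(S>150)&(V>100)&(w[...,2]>45)
for m,ce,a in comps(yel,150):
    hull=cv2.convexHull(np.argwhere(m)[:,::-1].astype(np.int32))
    P=np.array([pix2plane(t,*q,57)[:2] for q in cv2.boxPoints(cv2.minAreaRect(hull))])
    e=P[1]-P[0]; f=P[2]-P[1]; print('cap',a,P.mean(0).round(1),np.hypot(*e).round(1),np.hypot(*f).round(1),np.degrees(np.arctan2(e[1],e[0])).round(1))
    b=[k for k in range(4)]
    near=np.zeros_like(roi); x,y=map(int,ce); near[y-25:y+45,x-25:x+25]=1
    for nm,lo,hi in(('bolt',66,78),('knob',79,100)):
        q=near&(w[...,2]>lo)&(w[...,2]<hi)
        for mm,c2,a2 in comps(q,8): print('  ',nm,a2,c2.round(1),pix2plane(t,*c2,72 if nm=='bolt' else 94).round(1))
top=roi&(w[...,2]>34)&(w[...,2]<46)
for m,ce,a in comps(top,600):
    r=cv2.minAreaRect(np.argwhere(m)[:,::-1].astype(np.int32)); P=np.array([pix2plane(t,*q,40)[:2] for q in cv2.boxPoints(r)])
    print('die',a,P.round(1).tolist(),P.mean(0))
print([d['position'].round(1) if hasattr(d['position'],'round') else d['position'] for d in ctrl.spot_point('die_hole0','top')])
save(t,'pics/c.png',(200,170,440,325),3)
E
```

```text
[[ 0.     0.907  0.42 ]
 [-0.     0.42  -0.907]
 [-1.     0.     0.   ]]
p1 81 386.3333333333333 286.34567901234567 [ 411.8 -170.7   62. ] 72.0025957280639
p2 83 421.67469879518075 305.30120481927713 [ 361.1 -261.9   62. ] 74.51564765140728
pink 78 398.5 264.0 [ 469.6 -203.7   62. ] 69.10999371420769
red 82 370.2073170731707 306.7317073170732 [ 359.4 -127.5   62. ] 74.24030902267404
collar 84 351.10714285714283 274.2857142857143 [444.4 -81.8  18. ] 28.491691818008327
cap 740 [651.8 -15.1] 70.4 79.5 -16.6
   bolt 57 [318.6 219. ] [589.7   3.7  72. ]
   knob 58 [323.4 202.2] [631.   -9.3  94. ]
cap 727 [ 633.4 -186.2] 78.4 70.0 -76.7
   bolt 66 [396.8 225.6] [ 569.7 -199.9   72. ]
   knob 63 [393.6 208.3] [ 612.8 -189.7   94. ]
cap 754 [625.7 238. ] 79.8 70.9 -75.4
   bolt 64 [235.  230.7] [562.4 221.7  72. ]
   knob 64 [229.5 213.6] [604.9 232.5  94. ]
die 1013 [[414.7, 154.4], [472.3, 139.4], [436.5, 4.6], [379.0, 19.9]] [425.62606976  79.58134148]
[[433.4, 124.1, 40.3], [413.4, 39.3, 39.3], [630.8, -9.1, 85.0], [604.1, 233.7, 82.9]]
```

View pics/c.png

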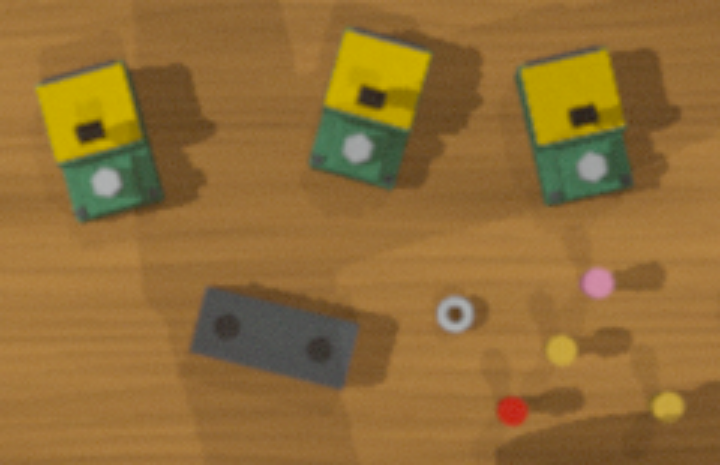

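>>> {"fn": "jog_arm", "kwargs": {"slide": [[2, 5.5, -1], [4, 11, -2], [6, 16.5, -4], [8, 22, -6], [10.9, 28.2, -8], [10.9, 28.2, -8], [10.9, 28.2, -8], [10.9, 28.2, -8]], "yaw": [0, 0, 0, 0, 0, 0, 0, 0], "fingers": [5, 5, 5, 5, 5, 5, 5, 5], "newtons": 40}}

```text
time_s: 1.75
tool_pos: [361.1, -263.8, 151.9]
eef_rot: [0.884, 1.382, -0.885]
wrist_force: [-0.5, -0.6, 0.6]
opening: 49.9
```

```bash
python3 - <<'E'
from h import *
s,R=axes(); print(s['time_s'],s['tool_pos'],s['opening'],R.round(3)[:,2],s['wrist_force'])
c=cam('wrist'); save(c,'pics/w1.png'); w=cloud(c)
o=-c['R'].T@c['t']; print(o,c['R'].round(2),c['fx'])
m=(w[...,2]>52)&(w[...,2]<72)&(np.hypot(w[...,0]-361,w[...,1]+262)<25)
vv,uu=np.nonzero(m); print(m.sum(),uu.mean(),vv.mean(),pix2plane(c,(uu.min()+uu.max())/2,(vv.min()+vv.max())/2,62))
E
```

```text
1.75 [ 361.06277449 -263.75573184  151.92195884] 49.93866497219692 [ 0.419 -0.908  0.001] [-0.54956124 -0.61245194  0.6297524 ]
[ 432.50308601 -230.7697074   294.87975202] [[ 0.42 -0.91  0.  ]
 [-0.86 -0.4   0.31]
 [-0.28 -0.13 -0.95]] 360.2354292079556
1176 319.52891156462584 236.52636054421768 [ 362.68347898 -262.70601476   62.        ]
```

View pics/w1.png

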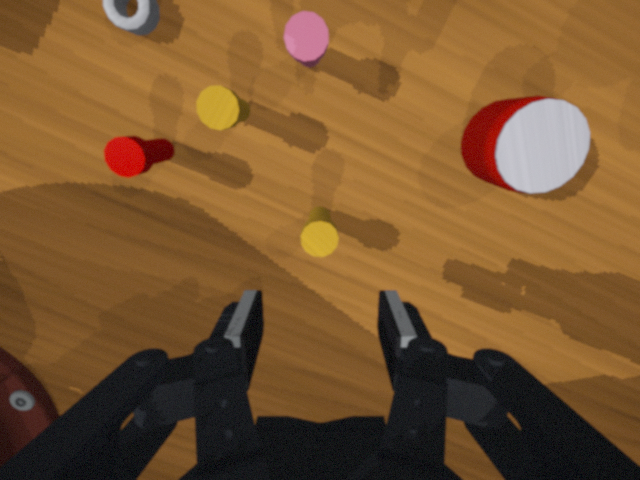

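The wrist view shows pin_2's head at (319,238), centred between the open fingers. The estimates agree, so I'll descend and grip.

>>> {"fn": "jog_arm", "kwargs": {"slide": [[0.1, 0.1, -4], [0.1, 0.1, -8], [0.1, 0.1, -11.8], [0.1, 0.1, -11.8], [0.1, 0.1, -11.8], [0.1, 0.1, -11.8], [0.1, 0.1, -11.8], [0.1, 0.1, -11.8]], "yaw": [0, 0, 0, 0, 0, 0, 0, 0], "fingers": [5, 5, 5, 5, 2, 2, 2, 2], "newtons": 50}}

```text
time_s: 2.8
tool_pos: [363.1, -262.8, 35.5]
eef_rot: [0.882, 1.38, -0.885]
wrist_force: [-0.3, 0.9, 7.6]
opening: 24.0
```

>>> {"fn": "jog_arm", "kwargs": {"slide": [[0, 0, 5], [0, 1, 9], [1, 6, 9], [2, 12, 9], [3.3, 18, 9], [4.5, 24, 9], [5.8, 30, 9], [7, 36, 9]], "yaw": [0, 0, 0, 0, 0, 0, 0, 0], "fingers": [2, 2, 2, 2, 2, 2, 2, 2]}}

```text
time_s: 3.8
tool_pos: [432.9, 100.6, 124.6]
eef_rot: [0.884, 1.381, -0.883]
wrist_force: [1.3, -1.5, -1.0]
opening: 24.4
```

>>> {"fn": "jog_arm", "kwargs": {"slide": [[0.3, 2.3, 0], [0.3, 2.3, -2], [0.3, 2.3, -2], [0.3, 2.3, -2], [0.3, 2.3, -2], [0.3, 2.3, -2], [0.3, 2.3, -2], [0.3, 2.3, -2]], "yaw": [0, 0, 0, 0, 0, 0, 0, 0], "fingers": [2, 2, 2, 2, 2, 2, 2, 2]}}

```text
time_s: 4.8
tool_pos: [435.2, 121.5, 103.4]
eef_rot: [0.884, 1.384, -0.884]
wrist_force: [-0.9, 0.1, -0.5]
opening: 24.4
```

```bash
python3 - <<'E'
from h import *
s,R=axes(); print(s['time_s'],s['tool_pos'],s['opening'],R.round(3)[:,0],s['wrist_force'])
c=cam('wrist'); save(c,'pics/w2.png'); w=cloud(c)
print([(round(d['conf'],2),np.round(d['position'],1)) for d in ctrl.spot_point('die_hole1','wrist')])
m=(w[...,2]>32)&(w[...,2]<46)&(abs(w[...,0]-425)<70)&(abs(w[...,1]-80)<100)
P=w[m][:,:2]; cv=cv2.minAreaRect(P.astype(np.float32)); print(cv, cv2.boxPoints(cv))
t=cam('top'); print([(round(d['conf'],2),np.round(d['position'],1)) for d in ctrl.spot_point('die_hole1','top')])
E
```

```text
4.8 [435.2400268  121.48770209 103.39587747] 24.368556817414458 [ 0. -0. -1.] [-0.91313707  0.10101631 -0.50883985]
[(0.88, array([434. , 117.9,  42.8])), (0.8, array([414.4,  39.3,  37.7]))]
((425.44659423828125, 79.19769287109375), (140.4230194091797, 60.55704879760742), 75.21824645996094) [[378.25653    19.03505  ]
 [436.80945     3.5846558]
 [472.63666   139.36034  ]
 [414.08374   154.81073  ]]
[(0.96, array([434.7, 120.9,  43.6])), (0.9, array([414.2,  37.3,  38.1])), (0.48, array([ 615.2, -193.4,    2.6])), (0.24, array([632.6, -10.5,  -1.7]))]
```

View pics/w2.png

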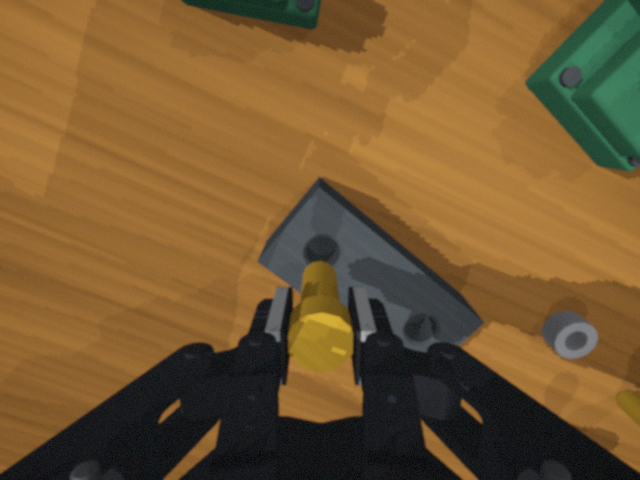

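The wrist view shows the pin held upright with its head at (320,345) and the bore at (321,250). I'll measure the held pin against the bore.

```bash
python3 - <<'E'
from h import *
s,R=axes(); c=cam('wrist'); w=cloud(c)
hsv=cv2.cvtColor(c['color'],cv2.COLOR_RGB2HSV).astype(int)
y=(hsv[...,0]>18)&(hsv[...,0]<34)&(hsv[...,1]>150)&(hsv[...,2]>60)&(np.hypot(w[...,0]-s['tool_pos'][0],w[...,1]-s['tool_pos'][1])<40)&(w[...,2]>55)
P=w[y]; print('zmax',np.percentile(P[:,2],[1,50,99]),s['tool_pos'])
zt=np.percentile(P[:,2],95); m=y&(w[...,2]>zt-5); vv,uu=np.nonzero(m)
r=cv2.minAreaRect(np.argwhere(m)[:,::-1].astype(np.int32)); print('head',r,pix2plane(c,*r[0],zt))
vv,uu=np.nonzero(y)
for v in range(vv.min(),vv.min()+60,4):
    q=uu[vv==v]; print(v,q.min(),q.max(),w[v,(q.min()+q.max())//2].round(1))
hole=(c['color'].sum(2)<110); hole[:,:]&=False
g=c['color'][225:290,290:350].sum(2); print(g[::4,::4])
E
```

```text
zmax [ 73.27741851 129.61659466 131.3454407 ] [435.17625965 121.56053353 103.31218563]
head ((320.0, 338.5), (65.0, 66.0), 90.0) [435.88525957 121.85457266 130.88608288]
261 319 321 [442.  124.7  71.3]
265 309 329 [441.2 124.9  75.2]
269 306 332 [441.4 125.   80.8]
273 304 334 [441.8 125.2  86.7]
277 303 334 [441.  125.3  89.7]
281 303 335 [441.4 124.9  94.6]
285 303 335 [441.3 124.9  98.5]
289 302 336 [441.7 125.  103.3]
293 302 336 [441.4 124.9 106.6]
297 302 337 [445.3 126.6 118.3]
301 301 337 [445.3 126.6 121.6]
305 298 342 [445.1 126.1 124.1]
309 294 346 [445.5 126.3 127.9]
313 291 348 [445.5 126.7 130.9]
317 291 350 [443.6 125.4 129.9]
[[272 265 270 275 266 271 241 231 237 236 236 242 235 270 275]
 [264 266 265 260 264 256 246 241 244 237 233 234 242 281 271]
 [271 264 268 269 271 270 255 234 224 226 236 230 255 265 278]
 [257 273 266 274 274 257 181 149 151 151 186 239 271 272 270]
 [267 260 257 272 250 176 156 140 139 125 128 162 243 264 268]
 [258 253 255 266 169 150 152 150 141 144 141 145 209 271 280]
 [280 257 267 244 141 128 163 144 131 140 148 139 190 261 267]
 [267 261 263 249 138 116 123 143 138 145 116 162 180 260 280]
 [267 262 279 263 159 119 131 120 114 110 141 173 204 258 262]
 [255 260 267 273 202 157 184 224 196 142 162 163 262 271 265]
 [249 249 241 254 266 283 276 261 238 216 207 241 262 276 271]
 [244 254 243 256 303 280 262 256 225 225 213 247 267 274 275]
 [241 249 245 270 303 278 280 255 222 210 208 223 272 276 270]
 [243 236 255 287 283 283 276 264 227 221 222 215 268 272 274]
 [252 252 260 294 286 259 276 242 234 212 204 212 259 266 261]
 [273 253 256 300 183 214 200 226 240 223 220 192 262 271 270]
 [102 292 265 282 170 201 196 241 231 212 211 197 239 271 267]]
```

```bash
python3 - <<'E'
from h import *
c=cam('wrist'); g=cv2.GaussianBlur(c['color'].sum(2).astype(np.float32),(5,5),0)
m=np.zeros((480,640),bool); m[225:275,290:350]=g[225:275,290:350]<205
for k,ce,a in comps(m,100):
    vv,uu=np.nonzero(k); e=[uu.min(),uu.max(),vv.min(),vv.max()]; print(a,e,pix2plane(c,(e[0]+e[1])/2,(e[2]+e[3])/2,40), pix2plane(c,e[0],(e[2]+e[3])/2,40),pix2plane(c,e[1],(e[2]+e[3])/2,40),pix2plane(c,320,e[2],40))
E
```

```text
844 [np.int64(304), np.int64(339), np.int64(234), np.int64(264)] [437.97721939 121.86508785  40.        ] [433.49975696 131.55213787  40.        ] [442.45459775 112.17821972  40.        ] [446.31708393 126.72590491  40.        ]
```

>>> {"fn": "jog_arm", "kwargs": {"slide": [[0.17, -0.05, -1], [0.17, -0.05, -2.2], [0.17, -0.05, -2.5], [0.17, -0.05, -2.8], [0.17, -0.05, -3.1], [0.17, -0.05, -3.4], [0.17, -0.05, -3.7], [0.17, -0.05, -3.7]], "yaw": [0, 0, 0, 0, 0, 0, 0, 0], "fingers": [2, 2, 2, 2, 2, 2, 2, 2]}}

```text
time_s: 6.1
tool_pos: [436.7, 121.1, 66.1]
eef_rot: [0.884, 1.384, -0.884]
wrist_force: [0.1, -1.1, -0.7]
opening: 24.3
```

No contact force with the foot about 8 mm into the bore. I'll lower it the rest of the way and release.

>>> {"fn": "jog_arm", "kwargs": {"slide": [[0, 0, -0.6], [0, 0, -1.2], [0, 0, -1.6], [0, 0, -1.6], [0, 0, -1.6], [0, 0, -1.6], [0, 0, 3], [0, 0, 7]], "yaw": [0, 0, 0, 0, 0, 0, 0, 0], "fingers": [2, 2, 2, 5, 5, 5, 5, 5]}}

```text
time_s: 7.1
tool_pos: [436.6, 121.0, 137.4]
eef_rot: [0.884, 1.384, -0.884]
wrist_force: [0.9, -1.8, -0.3]
opening: 49.9
```

>>> {"fn": "jog_arm", "kwargs": {"slide": [[0, -5, 1], [-0.5, -11, 2], [-1, -17, 2], [-1.8, -23, 2], [-2.5, -29.3, 2], [-2.5, -29.3, 2], [-2.5, -29.3, 1], [-2.5, -29.3, 1]], "yaw": [0, 0, 0, 0, 0, 0, 0, 0], "fingers": [5, 5, 5, 5, 5, 5, 5, 5]}}

```text
time_s: 8.1
tool_pos: [411.6, -170.4, 145.1]
eef_rot: [0.883, 1.386, -0.883]
wrist_force: [-0.0, 0.2, -0.1]
opening: 50.1
```

```bash
python3 - <<'E'
from h import *
s,R=axes(); print(s['time_s'],s['tool_pos'],s['opening'],s['wrist_force'])
c=cam('wrist'); w=cloud(c)
m=(w[...,2]>52)&(w[...,2]<72)&(np.hypot(w[...,0]-412,w[...,1]+171)<25)
vv,uu=np.nonzero(m); print(m.sum(),pix2plane(c,(uu.min()+uu.max())/2,(vv.min()+vv.max())/2,62))
t=cam('top'); w=cloud(t); 
d=(np.hypot(w[...,0]-436.5,w[...,1]-121)<9); print('head z',np.sort(w[d][:,2]).round(1)[-20:])
s=cam('side'); save(s,'pics/s2.png',(190,170,430,350),3)
E
```

```text
8.1 [ 411.63986271 -170.40160211  145.14420202] 50.05751551645683 [-0.02193336  0.15210142 -0.07480699]
1240 [ 413.31939079 -170.89686126   62.        ]
head z [78.6 78.7 79.1 79.1 79.4 79.4 79.6 79.7 80.  80.3 80.5 80.8 81.  81.1
 81.3 81.9 82.  83.  83.1 83.9]
```

View pics/s2.png

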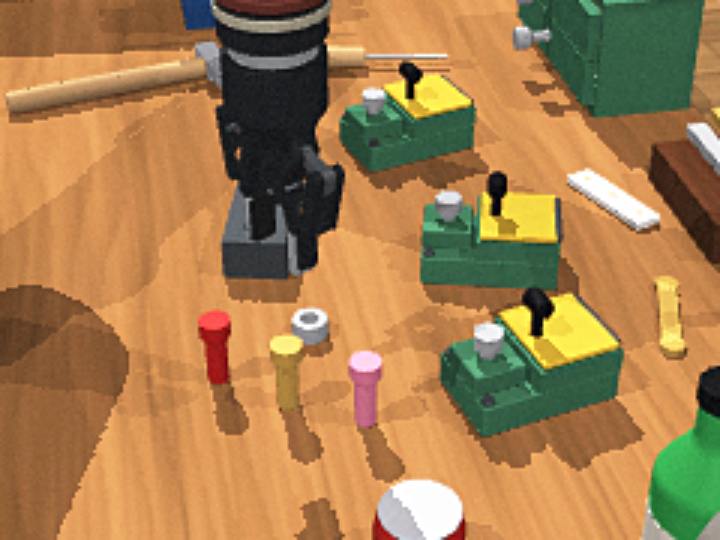

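The side view has p1 standing at crop (287,370), and the gripper visually covers the die. I'll grip p1.

>>> {"fn": "jog_arm", "kwargs": {"slide": [[0.1, 0, -4], [0.1, 0, -8], [0.1, 0, -11], [0.1, 0, -11], [0.1, 0, -11], [0.1, 0, -11], [0.1, 0, -11], [0.1, 0, -11]], "yaw": [0, 0, 0, 0, 0, 0, 0, 0], "fingers": [5, 5, 5, 5, 2, 2, 2, 2]}}

```text
time_s: 9.25
tool_pos: [413.9, -172.6, 38.2]
eef_rot: [0.884, 1.381, -0.884]
wrist_force: [-1.2, 1.4, 7.2]
opening: 24.0
```

>>> {"fn": "jog_arm", "kwargs": {"slide": [[0, 0, 5], [0, 0.5, 9], [0, 5, 9], [0, 10, 9], [0.1, 15, 9], [0.2, 20.9, 8], [0.2, 20.9, 7], [0.2, 20.9, 7]], "yaw": [0, 0, 0, 0, 0, 0, 0, 0], "fingers": [2, 2, 2, 2, 2, 2, 2, 2]}}

```text
time_s: 10.25
tool_pos: [414.7, 37.1, 106.1]
eef_rot: [0.883, 1.384, -0.884]
wrist_force: [-0.3, -0.2, -0.4]
opening: 24.3
```

```bash
python3 - <<'E'
from h import *
s,R=axes(); T=s['tool_pos']; print(s['time_s'],T,s['opening'],s['wrist_force'])
c=cam('wrist'); w=cloud(c); save(c,'pics/w3.png')
hsv=cv2.cvtColor(c['color'],cv2.COLOR_RGB2HSV).astype(int)
yy=(hsv[...,0]>18)&(hsv[...,0]<34)&(hsv[...,1]>150)&(hsv[...,2]>60)
y=yy&(np.hypot(w[...,0]-T[0],w[...,1]-T[1])<40)&(w[...,2]>55)
zt=np.percentile(w[y][:,2],95); m=y&(w[...,2]>zt-5)
r=cv2.minAreaRect(np.argwhere(m)[:,::-1].astype(np.int32)); print('head',zt,r,pix2plane(c,*r[0],zt))
g=cv2.GaussianBlur(c['color'].sum(2).astype(np.float32),(5,5),0); m=np.zeros((480,640),bool); m[225:275,285:355]=g[225:275,285:355]<205
for k,ce,a in comps(m,100):
    vv,uu=np.nonzero(k); e=[uu.min(),uu.max(),vv.min(),vv.max()]; print(a,e,pix2plane(c,(e[0]+e[1])/2,(e[2]+e[3])/2,40))
d=yy&(np.hypot(w[...,0]-436.5,w[...,1]-121)<25); print('pin in bore: n,z',d.sum(),np.percentile(w[d][:,2],[5,50,95]) if d.sum() else 0)
E
```

```text
10.25 [414.67398735  37.08702052 106.14249928] 24.338400486811437 [-0.31263108 -0.20380598 -0.38653953]
head 131.13174085971474 ((320.5, 334.5), (63.0, 65.0), 90.0) [415.48401644  37.22385622 131.13174086]
840 [np.int64(299), np.int64(333), np.int64(232), np.int64(261)] [416.58290284  40.69491726  40.        ]
pin in bore: n,z 2937 [40.29798455 77.14088967 78.34276073]
```

View pics/w3.png

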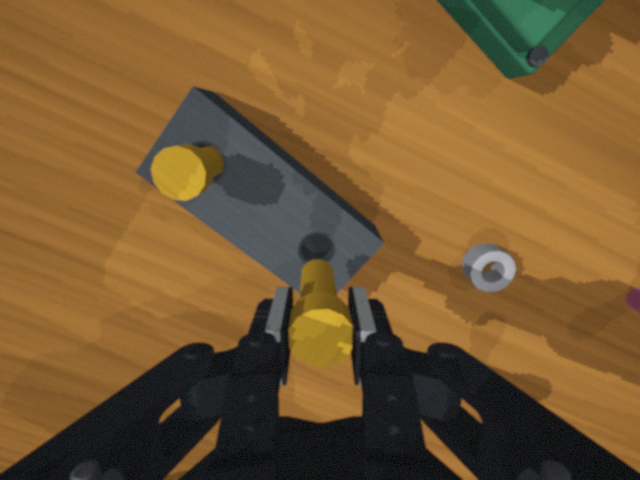

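pin_2's head in the first bore reads 77 mm, so it is fully down. The held pin is at (320,335) and the free bore at (316,247). I'll correct and insert.

>>> {"fn": "jog_arm", "kwargs": {"slide": [[0.06, 0.26, -1], [0.06, 0.26, -2.2], [0.06, 0.26, -2.5], [0.06, 0.26, -2.8], [0.06, 0.26, -3.1], [0.06, 0.26, -3.4], [0.06, 0.26, -3.7], [0.06, 0.26, -3.7]], "yaw": [0, 0, 0, 0, 0, 0, 0, 0], "fingers": [2, 2, 2, 2, 2, 2, 2, 2]}}

```text
time_s: 11.3
tool_pos: [415.6, 39.5, 69.2]
eef_rot: [0.884, 1.383, -0.884]
wrist_force: [1.3, -1.3, -2.3]
opening: 24.2
```

>>> {"fn": "jog_arm", "kwargs": {"slide": [[0, 0, -0.6], [0, 0, -1.1], [0, 0, -1.5], [0, 0, -1.5], [0, 0, -1.5], [0, 0, -1.5], [0, 0, 3], [0, 0, 8]], "yaw": [0, 0, 0, 0, 0, 0, 0, 0], "fingers": [2, 2, 2, 5, 5, 5, 5, 5]}}

```text
time_s: 12.3
tool_pos: [414.8, 39.9, 150.0]
eef_rot: [0.884, 1.385, -0.885]
wrist_force: [0.6, 0.5, 0.5]
opening: 50.1
```

```bash
python3 - <<'E'
from h import *
s,R=axes(); T=s['tool_pos']; print(s['time_s'],T,s['opening'],s['wrist_force'])
c=cam('wrist'); w=cloud(c); save(c,'pics/w4.png')
hsv=cv2.cvtColor(c['color'],cv2.COLOR_RGB2HSV).astype(int)
yy=(hsv[...,0]>18)&(hsv[...,0]<34)&(hsv[...,1]>150)&(hsv[...,2]>60)
for x,y in((436.5,121),(415.5,39.5)):
    d=yy&(np.hypot(w[...,0]-x,w[...,1]-y)<25)&(w[...,2]>60); print(d.sum(),np.percentile(w[d][:,2],[50,95]))
E
```

```text
12.3 [414.77224669  39.88580089 149.98306605] 50.094441058610634 [0.64768382 0.51319525 0.53195408]
1659 [77.22247314 78.42832217]
1365 [77.17190654 78.27228436]
```

Both pin heads read 77 mm, so they are fully down. Next I'll tap the middle bolt.

>>> {"fn": "jog_arm", "kwargs": {"slide": [[4, -1, 0], [9, -2, 0], [14, -3, 0], [17.5, -3.6, -1], [17.5, -3.6, -4], [17.5, -3.6, -6], [17.5, -3.6, -6], [17.5, -3.6, -6]], "yaw": [-0.18, -0.36, -0.54, -0.73, -0.73, -0.73, -0.73, -0.73], "fingers": [0, 0, 0, 0, 0, 0, 0, 0]}}

```text
time_s: 13.35
tool_pos: [585.2, -17.1, 90.5]
eef_rot: [1.414, 1.085, -1.388]
wrist_force: [-0.7, -0.2, 0.4]
opening: 0.2
```

```bash
python3 - <<'E'
from h import *
s,R=axes(); T=s['tool_pos']; print(s['time_s'],T,s['opening'],s['wrist_force'],R[:,2].round(2))
c=cam('wrist'); w=cloud(c); save(c,'pics/w5.png')
for nm,lo,hi,x,y in(('bolt',66,78,590,4),('knob',80,100,631,-9)):
    d=(np.hypot(w[...,0]-x,w[...,1]-y)<25)&(w[...,2]>lo)&(w[...,2]<hi)
    for k,ce,a in comps(d,100): 
        vv,uu=np.nonzero(k); print(nm,a,ce,np.median(w[k],0).round(1),pix2plane(c,(uu.min()+uu.max())/2,(vv.min()+vv.max())/2,72 if nm=='bolt' else 94).round(1))
E
```

```text
13.35 [585.15518638 -17.09962139  90.47105068] 0.21988127053077935 [-0.65213178 -0.22313828  0.41045737] [-0.26 -0.97 -0.02]
bolt 1811 [277.71286582 284.20706792] [591.4   3.1  72.2] [591.1   2.9  72. ]
knob 2539 [271.08782985 208.13784955] [633.6 -10.1  94.8] [633.1 -10.   94. ]
```

View pics/w5.png

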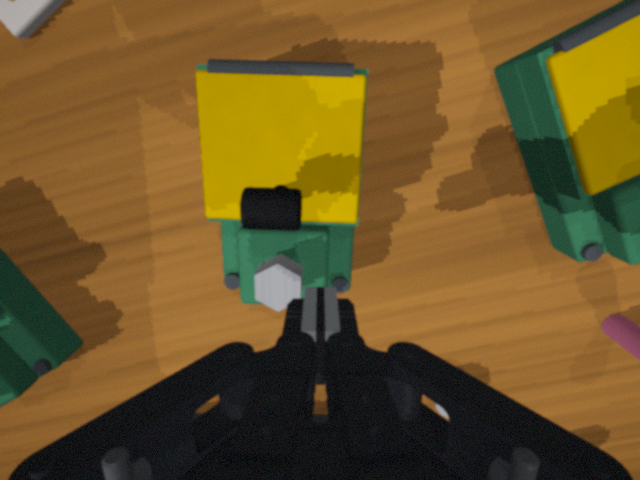

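The TCP hasn't settled on the commanded y yet. The bolt shows at (278,284), 21 mm from the tip. I'll hold with a slight lift to learn where it settles.

>>> {"fn": "jog_arm", "kwargs": {"slide": [[0, 0, 0.5], [0, 0, 0.5], [0, 0, 0.5], [0, 0, 0.5], [0, 0, 0.5], [0, 0, 0.5], [0, 0, 0.5], [0, 0, 0.5]], "yaw": [0, 0, 0, 0, 0, 0, 0, 0], "fingers": [0, 0, 0, 0, 0, 0, 0, 0]}}

```text
time_s: 14.4
tool_pos: [584.8, -17.4, 94.3]
eef_rot: [1.413, 1.086, -1.389]
wrist_force: [0.5, -0.1, -0.8]
opening: -0.0
```

```bash
python3 - <<'E'
from h import *
s,R=axes(); print(s['qpos'].round(3),s['qd'].round(3),R.round(3))
E
```

```text
[-0.262  0.076 -0.181  1.314  0.017  3.141] [ 0.    -0.001 -0.001 -0.     0.002 -0.   ] [[ 0.004  0.966 -0.258]
 [ 0.017 -0.258 -0.966]
 [-1.    -0.    -0.017]]
```

Joint 6 is at its limit. I'll use the half-turn-equivalent yaw (+π), turning while raised above the bolt.

>>> {"fn": "jog_arm", "kwargs": {"slide": [[0.6, 2, 3], [0.6, 2, 3], [0.6, 2, 3], [0.6, 2, 3], [0.6, 2, 3], [0.6, 2, 3], [0.6, 2, 3], [0.6, 2, 3]], "yaw": [0.18, 0.36, 0.54, 0.72, 0.9, 1.08, 1.26, 1.44], "fingers": [0, 0, 0, 0, 0, 0, 0, 0]}}

```text
time_s: 15.4
tool_pos: [590.9, 2.6, 124.3]
eef_rot: [0.306, 1.567, -0.301]
wrist_force: [0.3, 0.3, -0.2]
opening: 0.1
```

>>> {"fn": "jog_arm", "kwargs": {"slide": [[0, 0, 0], [0, 0, 0], [0, 0, 0], [0, 0, 0], [0, 0, 0], [0, 0, 0], [0, 0, 0], [0, 0, 0]], "yaw": [0.18, 0.36, 0.54, 0.72, 0.9, 1.08, 1.26, 1.44], "fingers": [0, 0, 0, 0, 0, 0, 0, 0]}}

```text
time_s: 16.4
tool_pos: [590.9, 2.7, 124.3]
eef_rot: [-0.83, 1.426, 0.815]
wrist_force: [-0.2, -0.3, 0.5]
opening: -0.0
```

```bash
python3 - <<'E'
from h import *
s,R=axes(); print(s['time_s'],s['tool_pos'],s['qpos'].round(3),R.round(3),np.arctan2(R[1,2],R[0,2]),s['wrist_force'])
E
```

```text
16.4 [590.86322684   2.65341772 124.31243979] [-0.208  0.093 -0.108  1.374 -0.017  0.309] [[-0.008 -0.869  0.494]
 [-0.015  0.494  0.869]
 [-1.    -0.    -0.017]] 1.0539244981276275 [-0.21848789 -0.34532015  0.48522986]
```

>>> {"fn": "jog_arm", "kwargs": {"slide": [[0, 0, -2.5], [0, 0, -4.5], [0, 0, -4.9], [0, 0, -5.1], [0, 0, -5.2], [0, 0, -5.3], [0, 0, -5.4], [0, 0, -5.4]], "yaw": [0.11, 0.22, 0.22, 0.22, 0.22, 0.22, 0.22, 0.22], "fingers": [0, 0, 0, 0, 0, 0, 0, 0]}}

```text
time_s: 17.4
tool_pos: [591.3, 2.6, 70.8]
eef_rot: [-0.994, 1.351, 0.976]
wrist_force: [0.5, 0.1, 2.0]
opening: -0.3
```

>>> {"fn": "jog_arm", "kwargs": {"slide": [[0, 0, -0.05], [0, 0, -0.1], [0, 0, -0.15], [0, 0, -0.2], [0, 0, -0.25], [0, 0, -0.3], [0, 0, -0.3], [0, 0, -0.3]], "yaw": [0, 0, 0, 0, 0, 0, 0, 0], "fingers": [0, 0, 0, 0, 0, 0, 0, 0]}}

```text
time_s: 18.4
tool_pos: [590.7, 2.6, 67.2]
eef_rot: [-0.994, 1.352, 0.977]
wrist_force: [2.0, -0.2, 1.8]
opening: -0.0
```

The bolt gives (z 67.2 at 2 N), so this looks like the loose one. I'll push through to the end and look from above.

>>> {"fn": "jog_arm", "kwargs": {"slide": [[0, 0, -0.1], [0, 0, -0.2], [0, 0, -0.3], [0, 0, -0.3], [0, 0, 1.5], [0, 0, 4.5], [0, 0, 4.5], [0, 0, 4.5]], "yaw": [0, 0, 0, 0, 0, 0, 0, 0], "fingers": [0, 0, 0, 0, 0, 0, 0, 0]}}

```text
time_s: 19.4
tool_pos: [590.5, 2.7, 112.0]
eef_rot: [-0.994, 1.352, 0.977]
wrist_force: [0.6, -0.7, -0.2]
opening: -0.1
```

```bash
python3 - <<'E'
from h import *
s,R=axes(); print(s['time_s'],s['tool_pos'],R.round(3)[:,2],s['wrist_force'])
c=cam('wrist'); w=cloud(c); save(c,'pics/w6.png')
for n,x,y in(('mid',591.5,3.2),('right',570.5,-200),('left',563,221.5)):
  for cc,ww in((c,w),('top',None)):
    if ww is None: cc=cam('top'); ww=cloud(cc)
    d=(np.hypot(ww[...,0]-x,ww[...,1]-y)<9)&(ww[...,2]>58); print(n,d.sum(),np.nanmedian(ww[d][:,2]) if d.sum() else 0)
d=(np.hypot(w[...,0]-633,w[...,1]+10)<25)&(w[...,2]>80)&(w[...,2]<100)
for k,ce,a in comps(d,100):
    vv,uu=np.nonzero(k); print('knob',a,pix2plane(c,(uu.min()+uu.max())/2,(vv.min()+vv.max())/2,94).round(1),[uu.min(),uu.max(),vv.min(),vv.max()])
E
```

```text
19.4 [590.54635564   2.70935353 111.96460672] [ 0.298  0.954 -0.017] [ 0.64805262 -0.71032021 -0.21109209]
mid 1986 149.91808796380923
mid 88 602.3985690580098
right 30 71.7228734536363
right 36 73.27767603172569
left 0 0
left 37 72.57388075314425
```

View pics/w6.png

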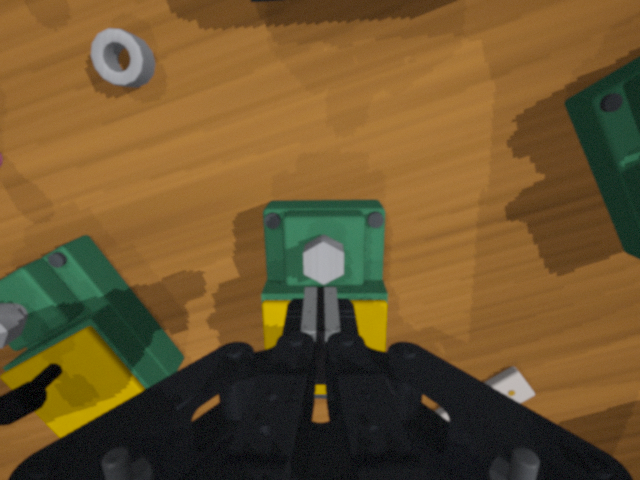

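The wrist view, now from the near side, shows the middle bolt at (323,262) and the fingers beyond it. I'll read its height there.

```bash
python3 - <<'E'
from h import *
c=cam('wrist'); w=cloud(c); d=w[245:278,308:338].reshape(-1,3); print(np.nanmedian(d,0),np.nanpercentile(d[:,2],[5,95]))
print('unit top ref', np.nanmedian(w[235:245,285:300].reshape(-1,3),0), 'right bolt',np.nanmedian(w[318:336,2:18].reshape(-1,3),0))
E
```

```text
[587.62309293   3.66300752  66.31082546] [64.8568223  67.35908075]
unit top ref [575.1538558  -11.75884113  50.25645855] right bolt [ 572.22583035 -188.67124637   67.88335165]
```

The bolt reads 66 mm, sunk 6 mm, while the other two stay at 72–73, so the middle unit is the loose one. I'll grip its knob by the bar ends.

>>> {"fn": "jog_arm", "kwargs": {"slide": [[0, 0, 1], [2, -0.6, 1], [4.2, -1.2, 1], [4.2, -1.2, 0], [4.2, -1.2, -2.5], [4.2, -1.2, -4.6], [4.2, -1.2, -4.6], [4.2, -1.2, -4.6]], "yaw": [0, 0.01, 0.01, 0.01, 0.01, 0.01, 0.01, 0.01], "fingers": [5.5, 5.5, 5.5, 5.5, 5.5, 5.5, 5.5, 5.5]}}

```text
time_s: 20.65
tool_pos: [633.0, -9.3, 67.0]
eef_rot: [-1.002, 1.347, 0.984]
wrist_force: [0.1, -0.0, -0.1]
opening: 54.9
```

```bash
python3 - <<'E'
from h import *
s,R=axes(); print(s['time_s'],s['tool_pos'],R.round(3)[:,2],s['wrist_force'],s['opening'])
c=cam('wrist'); save(c,'pics/w7.png')
E
```

```text
20.65 [632.9579742   -9.31056779  67.01695323] [ 0.289  0.957 -0.017] [ 0.12715189 -0.00916972 -0.09110257] 54.86438432136393
```

View pics/w7.png

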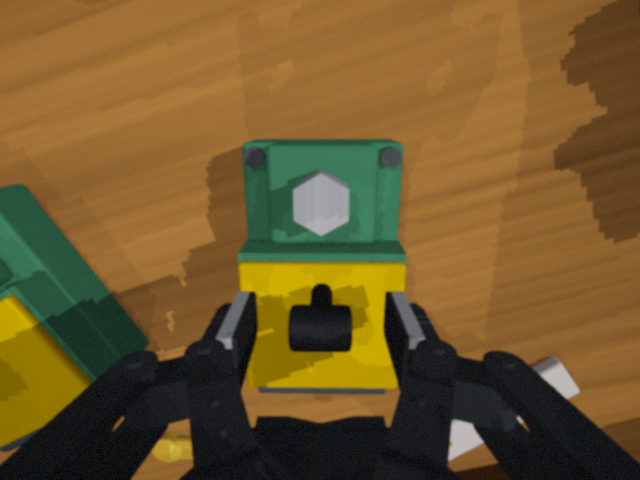

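The knob is centred between the fingers at (321,327). I'll close and start lifting.

>>> {"fn": "jog_arm", "kwargs": {"slide": [[0, 0, 0], [0, 0, 0], [0, 0, 0], [0, 0, 0], [0, 0, 0], [0, 0, 0], [0.34, -0.1, 0.47], [0.68, -0.2, 0.92]], "yaw": [0, 0, 0, 0, 0, 0, 0, 0], "fingers": [1.8, 1.8, 1.8, 1.8, 1.8, 1.8, 1.8, 1.8], "newtons": 50}}

```text
time_s: 21.7
tool_pos: [638.4, -10.9, 74.2]
eef_rot: [-1.0, 1.35, 0.987]
wrist_force: [-2.1, 1.0, -7.8]
opening: 23.2
```

>>> {"fn": "jog_arm", "kwargs": {"slide": [[0.4, -0.12, 0.4], [0.81, -0.25, 0.78], [1.28, -0.39, 1.1], [1.76, -0.53, 1.4], [2.27, -0.68, 1.63], [2.79, -0.84, 1.84], [2.79, -0.84, 1.84], [2.79, -0.84, 1.84]], "yaw": [0, 0, 0, 0, 0, 0, 0, 0], "fingers": [1.8, 1.8, 1.8, 1.8, 1.8, 1.8, 1.8, 1.8]}}

```text
time_s: 22.7
tool_pos: [667.8, -19.8, 94.1]
eef_rot: [-1.002, 1.347, 0.984]
wrist_force: [-2.6, 2.4, -5.0]
opening: 23.0
```

>>> {"fn": "jog_arm", "kwargs": {"slide": [[0.54, -0.16, 0.14], [1.08, -0.32, 0.25], [1.6, -0.48, 0.29], [2.19, -0.65, 0.29], [2.5, -0.75, 0.27], [2.6, -0.78, 0.26], [2.6, -0.78, 0.26], [2.6, -0.78, 0.26]], "yaw": [0, 0, 0, 0, 0, 0, 0, 0], "fingers": [1.8, 1.8, 1.8, 1.8, 1.8, 1.8, 1.8, 1.8]}}

```text
time_s: 23.7
tool_pos: [693.6, -27.5, 97.2]
eef_rot: [-1.002, 1.347, 0.984]
wrist_force: [-4.4, 2.7, -1.1]
opening: 22.8
```

```bash
python3 - <<'E'
from h import *
s,R=axes(); T=s['tool_pos']; print(s['time_s'],T,s['wrist_force'],s['opening'])
c=cam('wrist'); save(c,'pics/w8.png'); w=cloud(c)
hsv=cv2.cvtColor(c['color'],cv2.COLOR_RGB2HSV).astype(int)
u=np.array([.958,-.286]); h=np.array([686.5,-25.5]); 
m=(hsv[...,0]>22)&(hsv[...,0]<36)&(hsv[...,1]>150)&(w[...,2]>60)&(np.hypot(w[...,0]-670,w[...,1]+20)<70)
P=w[m]; a=(P[:,:2]-h)@u; q=np.polyfit(P[:,2]-51,a,1); print('yellow',m.sum(),'plate angle from horizontal',np.degrees(np.arctan2(1,-q[0])),P.min(0),P.max(0))
k=(T[:2]-h)@u; print('cap angle from TCP', 147.3-np.degrees(np.arctan2(T[2]+20-51,k)))
sd=cam('side'); save(sd,'pics/s8.png',(230,170,430,330),3)
t=cam('top'); w=cloud(t); hsv=cv2.cvtColor(t['color'],cv2.COLOR_RGB2HSV).astype(int); yy=(hsv[...,0]>18)&(hsv[...,0]<34)&(hsv[...,1]>150)
for x,y in((436.5,121),(415.5,39.5),(570,-200),(562.5,221.6)):
    d=(np.hypot(w[...,0]-x,w[...,1]-y)<8); print(np.nanmedian(w[d][:,2]))
E
```

```text
23.7 [693.63308767 -27.50106641  97.19869317] [-4.38592632  2.66240056 -1.11795418] 22.797324417569218
yellow 7589 plate angle from horizontal 56.168471351407256 [639.94442859 -60.54153486  60.06269841] [697.12946638  22.0023429  194.52616801]
cap angle from TCP 63.68327168353258
nan
626.0569902140701
73.05422094996945
73.50435465596486
  return np.nanmean(a, axis, out=out, keepdims=keepdims)
```

View pics/s8.png

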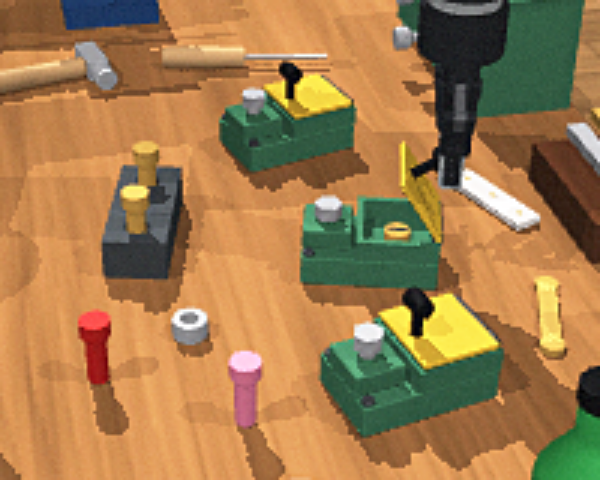

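View pics/w8.png

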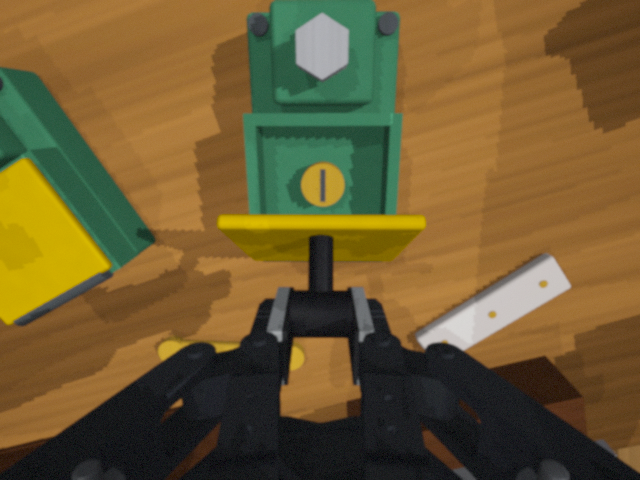

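The side view shows the middle cap up at crop (420,190) with the lock screw exposed, the other caps shut and both pins seated. The wrist view shows the knob still held by its bar ends. I'll hand in.

```bash
python3 -c "
from plant import ctrl
print(ctrl.finish_job())"
```

```text
the job is handed in; nothing more can be done
None
```

The job is done and handed in, with the gripper still holding the middle unit's cap open at about 24 s of the 72 s allowed.

- **Pins:** Both brass pins are in the bores. Close up, right after the second was placed, both heads read 77 mm above the bench, which is fully down.
- **Loose bolt:** It was the middle unit's, and the first one I tapped. It sank and stayed at 66 mm, 6 mm down. I did not tap the other two. Their tops still read about 73 mm, close to the 72 mm they started at.
- **Cap:** The arm position puts the middle cap about 64° open. A fit to the visible plate gave 56°, probably thrown off by yellow pixels that weren't the plate. Either way it is past 50°, and the last wrist view shows the lock screw uncovered. The other two caps look shut in the last side view.

**Failed checks and a slip:**
- **Last pin check:** The final overhead height check of the pins gave no usable reading, so for their final state I relied on the last side view, which shows both seated.
- **Joint 6:** On the way to the bolts it reached the end of its range. I turned the gripper half a turn to the equivalent grasp and carried on. The tool kept a tilt of about 1° after that.

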